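# Clamp a reglued phone in the bench screw press: down to contact, then a quarter turn

## Task

The screen of the keypad phone has just been stuck back on and must set under pressure. Lay the phone face up in the nest of the press's drawn-out tray, slide the tray fully home under the screw, wind the handwheel clockwise until you feel the foot just touch the phone, then give it a quarter turn more, and let go. Never wind much beyond that, or the screen cracks; leave the stripped phone frame where it lies.

Things in the scene. Friction and masses are not known exactly. Their poses are not given: they have to be found in the camera images.
- phone: dark keypad phone, 107 x 47 x 15 mm, about 0.13 kg, keypad up on the cloth to the left or the right of the press; origin at the centre of its underside, x along its length, z up out of the keypad. Grasp it across its 47 mm width, near the middle of its length
- open_frame: stripped open phone frame with its circuit board showing, 110 x 48 x 9 mm, not to be used; it lies on the side of the press where the phone does not; origin at the centre of its underside
- press: grey C-frame bench screw press, fixed, 92 mm (x) by 255 mm (y), 220 mm tall to the top of the handwheel's handle. Origin on the table under the screw axis, z up. In its frame the column stands at +y (70 to 105 mm from the axis) and the tray is drawn out to -y. The head over the tray is 56 mm wide, its underside 106 mm above the table; the raised foot below it hangs 45 to 60 mm above the table
- tray (a joint): slide of the press's aluminium loading tray, in m: 0 = fully home against its stop, nest under the screw; grows as it is drawn out along the press's -y; 0.145 = fully out. Starts 0.115 to 0.14 out. About 2 N of friction; stays where it is left. Tray 60 mm wide, 195 mm long, its floor 24 mm above the table, between two ways 22 mm high
- nest (a point): centre of the nest, on the tray's floor, 24 mm above the table; moves with the tray; axes as the press's. Nest 115 mm (y) by 56 mm (x) inside, 6 mm high, with walls only at the four corners (20 mm along each long side, 16 mm along each end): room for fingers at the middle of both long sides. The phone lies in it keypad up, either end first
- tab_top (a point): middle of the top edge of the tray's upright dark steel push tab, 34 mm (x) by 10 mm (y), 32 mm high, top 56 mm above the table, 126 mm from the nest's centre towards the press's -y. Push its outer (-y) face towards +y to slide the tray home
- wheel (a joint): turn of the handwheel, rad: grows clockwise seen from above, which lowers ram and foot 20 mm a turn (coarse screw); range 0 to 13.5, starts between 0 and 1.2. It does not tell the foot's height over the phone: touch comes 0.3 to 1.05 turns after the start. Running free it takes 0.30 N m, about 7 N along the rim at the handle, evenly all round; it stays where it is left, loaded or not
- hub (a point): centre of the handwheel's flat hub cap, on the screw axis, 174.5 mm above the table; the wheel is 96 mm across, its rim's top 172 mm above the table
- handle_mid (a point): middle of the handwheel's upright revolving handle, 42 mm from the screw axis, 197 mm above the table: a black grip 22 mm thick and 46 mm high (174 to 220 mm above the table), free to turn on its own pin, so it can be held and led round the circle without turning the hand. It does not rise or fall with the screw
- ram: non-rotating steel ram of the press, origin at the centre of its lower end. Carries a 90 x 40 mm rubber-faced foot on a threaded stem, screwed out by an unknown 0 to 10 mm: foot face 38 to 49 mm below the origin. A preloaded spring backs the foot: on meeting the phone the load rises to 57 N within 18 degrees of turn (handle about 4 N heavier along the rim), then by only 17 N in a quarter turn

How it is judged:
By the outcome, as a careful person would: the job done as asked, in the order asked, and still so for the second after the job is handed in, with the robot touching nothing.
It also fails if it takes over 70 s, if anything falls off the work surface, if the arm or the gripper's body presses on something with over 40 N, if the wrist force passes 120 N, or if a joint passes its speed limit or range.

## Robot

A 6-joint arm with a two-finger parallel gripper is mounted at the origin on a cart in front of the work surface, level with it; the furniture and walls round the work are solid. World frame = base frame: x ahead of the robot, y to its left, z up, the work surface at z = 0. Lengths are in m, angles in degrees, forces in N, time in s.
With the tool pointing down it reaches from about 0.4 to 0.825 m from the base axis. Payload 7 kg.
Tool frame: the origin (TCP) lies between the finger pads; the fingertips stand 19 mm ahead of it and the grasp point (between the pads) is the TCP; z points along the fingers, y is the line along which they close (so a half turn about z gives the same grasp; the last joint's range is limited). The gripper opens to 88 mm and grips with 3 to 60 N. Pads are 19 mm wide; open, the fingers measure 130 mm over their backs; the gripper's body (78 mm by 193 mm) begins 47 mm behind the grasp point.
Start: joints at [-49.211, 20.546, 0.682, 0, -70.136, -16.507], TCP at [0.278, -0.615, 0.246] pointing down, gripper open.
Joint ranges: [-176.03, 176.03], [-82.01, 121.73], [-58.28, 71.71], [-173.87, 95.51], [-174.79, -0.11], [-173.66, 173.66]. Speed limits (degrees/s): [136.94, 136.94, 172.46, 180, 180, 180].

## Interface

Orientations are given as [roll, pitch, yaw] about the fixed x, y, z axes, in that order (R = Rz(yaw) Ry(pitch) Rx(roll)).
In Python, from plant import r gives the robot as it stands. The module is installed in compiled form; this text tells all that it offers.
- The arm moves only by the shell command python3 -m pendant 'ROWS' [OPENING] [FORCE]. ROWS is JSON, a list of rows, each a list of 6 numbers: the shift along the tool's x, y, z in mm, then the turn, a rotation vector about the tool's x, y, z in rad. In form: [[tx, ty, tz, wx, wy, wz], ...]. A call has 1 to 20 rows; each row is the pose to reach, as a shift and turn from the pose commanded when the call began, along the tool's axes at that moment; what a row does not reach only later rows make up. A row lasts 1/8 s, in which the tool goes at most 62.5 mm and 10.7 degrees, less where a joint would pass 70% of its speed; a pose out of reach is approached as far as the arm can. A call with a gripper value outside its range is refused whole. OPENING is the finger opening in mm, from 0 to 87.6, set as the call begins (- or left out, the last holds). The fingers move at their own pace and stop on an object; FORCE is the grip in N (left out, the last holds). Time passes only in rows, so rows that repeat a pose let the fingers close. It gives the time, the measured TCP pose, the force, the opening and the grip force at its end, in the units of the state.
- r.get_state(): the state, without advancing time (a new reading comes with each control period).
- r.capture(name): name is "scene" or "top" or "wrist"; returns the picture (384x512x3 uint8, red, green, blue); there is no depth.
- r.camera_params(name): a dict with "mtx" (3x3 intrinsics, pixels), "distortion" ([k1, k2, p1, p2, k3] as OpenCV has them; the pictures are not rectified), "rvec" (rotation vector, rad) and "tvec" (3), from world to camera coordinates, as OpenCV has them; the wrist camera has in their place "mount" (4x4, takes a point from camera to tool coordinates, whose origin is the TCP and whose axes are the flange's). Camera axes: x right, y down, z forward; pixel columns grow to the right and rows downward; lengths in m; the calibration is good to about 2 mm. A picture is of the moment at which its call begins: read the wrist's pose just before it. camera_params takes no time and is no camera call.
- r.close_job(): hands the job in; it is judged then, once.
The state is a dict: "time_s": time; "joints": joint angles; "qd": joint speeds; "joint_torque": joint torques, N m; "tcp_pos": TCP position; "eef_rot": TCP orientation; "contact_force": force on the tool from outside, world axes, zero at the start; "moment": the same for the moment, N m; "gripper_width": finger opening in m; "gripper_force": force on a finger pad.
Only numpy, scipy, OpenCV 4.12 (cv2) and the standard library are available. Lean on these libraries where they do the work, as an engineer would, in place of code of your own. Each camera call takes 0.05 s, during which the arm holds its last target. There are 200 camera calls.

## Working session

There is one attempt and no reset: what is moved stays moved. The work goes in short steps, Python scripts to look and compute and a shell command to move; the robot and the scene stay as the last step left them, time stands still between calls to the robot, and variables do not carry over. Pictures are saved under pics/ and viewed, at most 10 in all, crops included, and the job is handed in when it is done.

```bash
mkdir -p pics
cat > h.py <<'E'
import numpy as np, cv2
from scipy.spatial.transform import Rotation as R
from plant import r
def cam(n):
    p=r.camera_params(n); K=np.array(p['mtx']);d=np.array(p['distortion'])
    if 'mount' in p:
        s=r.get_state();T=np.eye(4);T[:3,:3]=R.from_euler('xyz',s['eef_rot'],degrees=True).as_matrix();T[:3,3]=s['tcp_pos']
        M=T@np.array(p['mount']);return K,d,M[:3,:3],M[:3,3]
    Rm=cv2.Rodrigues(np.array(p['rvec'],float))[0];return K,d,Rm.T,-Rm.T@np.array(p['tvec']).ravel()
def ray(c,uv,z):
    K,d,A,o=c;u=cv2.undistortPoints(np.array(uv,float).reshape(-1,1,2),K,d).reshape(-1,2)
    v=np.c_[u,np.ones(len(u))]@A.T
    return o+v*((z-o[2])/v[:,2])[:,None]
def proj(c,X):
    K,d,A,o=c;Rm=A.T;return cv2.projectPoints(np.array(X,float).reshape(-1,1,3),cv2.Rodrigues(Rm)[0],-Rm@o,K,d)[0].reshape(-1,2)
def shot(n,f):
    c=cam(n);im=r.capture(n);cv2.imwrite(f'pics/{f}.png',im[:,:,::-1]);return c,im
def tool(dx):  # world shift (mm) -> tool axes
    s=r.get_state();return R.from_euler('xyz',s['eef_rot'],degrees=True).inv().apply(dx)
E
python3 - <<'E'
from h import *
a=[shot(n,n) for n in('top','scene')]
cv2.imwrite('pics/both.png',np.hstack([x[1][:,:,::-1] for x in a])[:, :, :])
print(r.get_state())
for (c,_) in a: print(c[3])
E
```

```text
{'time_s': 0.1, 'joints': array([-4.92103819e+01,  2.05863280e+01,  6.37977311e-01, -1.61616119e-02,
       -7.01372401e+01, -1.65071397e+01]), 'qd': array([-0.02442204, -0.1269248 ,  0.22646584, -0.01691929,  0.0114854 ,
        0.05929582]), 'joint_torque': array([-4.01343505e-04, -5.84164560e+01,  2.93749666e+01,  7.01539814e+00,
        1.00860855e-02, -4.98177781e-05]), 'tcp_pos': array([ 0.27737732, -0.6149105 ,  0.2447247 ]), 'eef_rot': array([ 1.79913620e+02, -9.75375600e-03, -1.55723017e+02]), 'contact_force': array([0.25936679, 0.69208771, 0.47897545]), 'moment': array([-0.00508008, -0.01758936, -0.06609965]), 'gripper_force': 0.0, 'gripper_width': 0.08744537439869286}
[-0.08396316 -0.20301215  1.23780906]
[-0.21718401 -0.67445145  0.6782311 ]
```

View pics/top.png

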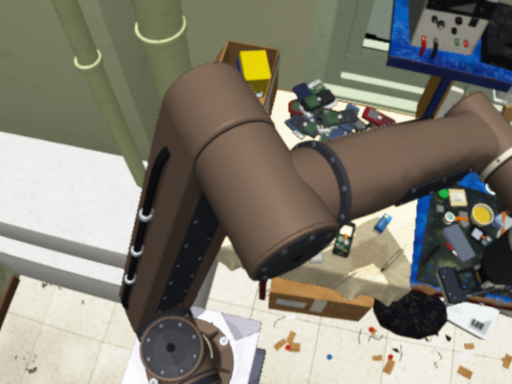

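View pics/scene.png

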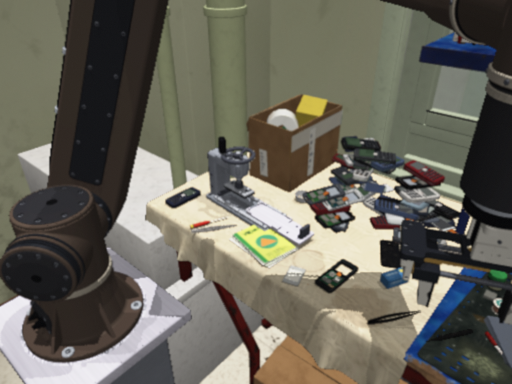

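The scene view shows the press near (230,170) with its tray running to a tab at (304,230). There is a dark phone at (183,197) and a framed item at (337,275). In the top view the arm hides the press.

Run:
```python
from h import *
c=cam('scene')
print(ray(c,[(183,197),(168,203),(198,190),(337,275),(322,289),(352,264)],.012).round(3))
print('tab',ray(c,[(304,230)],.056).round(3),'handle',ray(c,[(222,145)],.197).round(3))
print('tray',ray(c,[(303,241),(215,198)],.02).round(3))
im=cv2.imread('pics/scene.png');cv2.imwrite('pics/crop.png',cv2.resize(im[120:310,150:380],None,fx=3.4,fy=3.1,interpolation=cv2.INTER_CUBIC)[:600,:800])
print(r.camera_params('wrist')['mount'])
```

```text
[[ 0.411  0.177  0.012]
 [ 0.361  0.185  0.012]
 [ 0.467  0.173  0.012]
 [ 0.428 -0.344  0.012]
 [ 0.369 -0.342  0.012]
 [ 0.483 -0.35   0.012]]
tab [[ 0.467 -0.221  0.056]] handle [[0.472 0.061 0.197]]
tray [[ 0.468 -0.219  0.02 ]
 [ 0.461  0.092  0.02 ]]
[[-9.38553917e-04 -9.65461117e-01 -2.60545487e-01  6.99155876e-02]
 [ 9.99998751e-01 -5.74740444e-04 -1.47253824e-03  5.60565549e-04]
 [ 1.27193239e-03 -2.60546543e-01  9.65460450e-01 -1.39566400e-01]
 [ 0.00000000e+00  0.00000000e+00  0.00000000e+00  1.00000000e+00]]
```

View pics/crop.png

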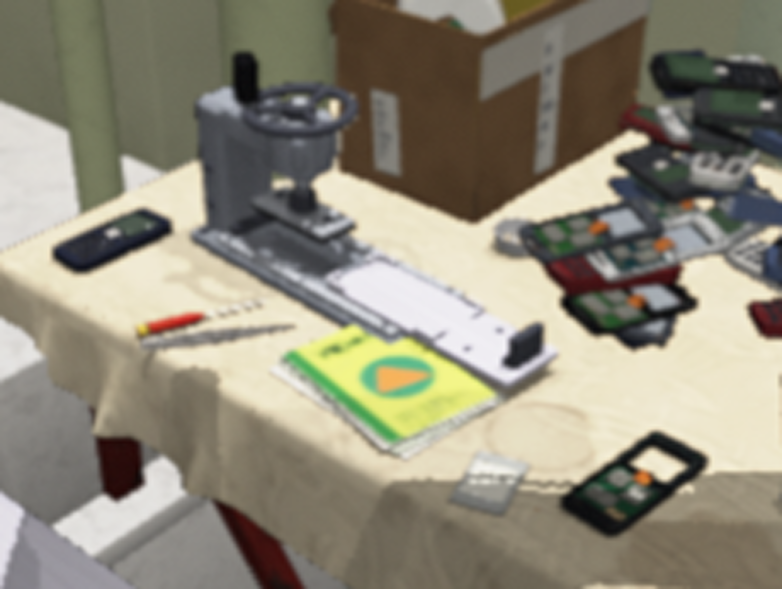

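The crop shows the phone (keypad up) left of the press and the stripped frame at right. The tray is drawn out towards −y and its tab is on the right. Next I move the wrist camera over the press.

```bash
python3 -m pendant '[[-50,60,-80,0,0,-0.15],[-418,507,-155,0,0,-1.147],[-418,507,-155,0,0,-1.147],[-418,507,-155,0,0,-1.147],[-418,507,-155,0,0,-1.147],[-418,507,-155,0,0,-1.147],[-418,507,-155,0,0,-1.147],[-418,507,-155,0,0,-1.147],[-418,507,-155,0,0,-1.147],[-418,507,-155,0,0,-1.147],[-418,507,-155,0,0,-1.147],[-418,507,-155,0,0,-1.147],[-418,507,-155,0,0,-1.147],[-418,507,-155,0,0,-1.147]]'
python3 - <<'E'
from h import *
c,im=shot('wrist','w1'); s=r.get_state();print(s['tcp_pos'],s['eef_rot'],s['joints'])
cv2.imwrite('pics/w1b.png',cv2.resize(im[:,:,::-1],(800,600)))
E
```

```text
time_s: 1.85
tcp_pos: [0.4497, 0.0178, 0.4004]
eef_rot: [180.0, -0.0, -90.1]
contact_force: [-0.4, -0.2, -0.1]
gripper_width: 0.0879
gripper_force: 0.0
[0.44974735 0.01763097 0.40044025] [ 1.79989205e+02 -5.16087651e-03 -9.00986588e+01] [ 2.74670701e+01 -5.22136717e+00 -9.97523018e+00 -4.21768680e-04
 -8.52580944e+01 -2.75656944e+01]
```

View pics/w1b.png

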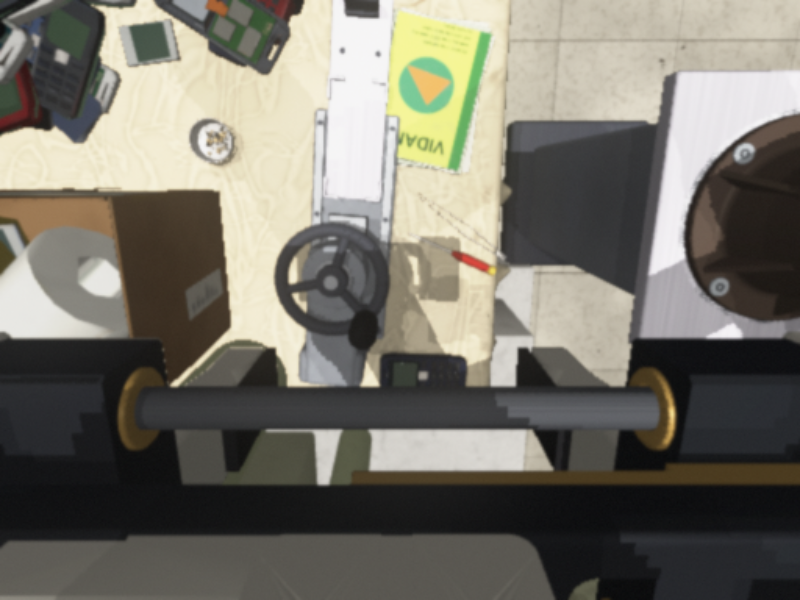

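The wrist view shows the hub at (331,282), the handle at (363,328), the tray along x≈360 with its tab at the top edge (361,8), and the phone's left end at (381,..) and right end at (466,..). The box stands to the left (+x).

Run:
```python
from h import *
c=cam('wrist');k=.64
f=lambda p,z:ray(c,np.array(p)*k,z).round(4)
print('hub',f([(331,282)],.1745),'handle',f([(363,322)],.22))
print('phone L,R front corners',f([(381,354),(466,354),(381,390),(466,390)],.015))
print('ways outer at front', f([(318,110),(398,116)],.022),'rear head corner',f([(300,382),(360,386)],.115))
print('tray edges',f([(332,40),(394,40),(327,195),(381,195)],.024))
print('box',f([(220,192),(230,335)],.13),f([(230,335)],.2))
print(c[3])
```

```text
hub [[0.5025 0.0316 0.1745]] handle [[0.4739 0.051  0.22  ]]
phone L,R front corners [[0.4685 0.1576 0.015 ]
 [0.3655 0.1579 0.015 ]
 [0.4691 0.2054 0.015 ]
 [0.3637 0.2056 0.015 ]]
ways outer at front [[ 0.531  -0.1176  0.022 ]
 [ 0.4475 -0.1116  0.022 ]] rear head corner [[0.5461 0.1474 0.115 ]
 [0.4863 0.1519 0.115 ]]
tray edges [[ 0.5136 -0.1828  0.024 ]
 [ 0.4514 -0.1826  0.024 ]
 [ 0.5249 -0.0311  0.024 ]
 [ 0.4661 -0.031   0.024 ]]
box [[ 0.6017 -0.0381  0.13  ]
 [ 0.6056  0.0924  0.13  ]] [[0.5789 0.0677 0.2   ]]
[ 0.44956799 -0.05185539  0.54001376]
```

```bash
python3 -m pendant '[[-60,12,0,0,0,0.18],[-120,24,40,0,0,0.36],[-164,33,90,0,0,0.54],[-164,33,130,0,0,0.72],[-164,33,130,0,0,0.9],[-164,33,130,0,0,1.08],[-164,33,130,0,0,1.26],[-164,33,130,0,0,1.44],[-164,33,130,0,0,1.57],[-164,33,130,0,0,1.57],[-164,33,130,0,0,1.57]]'
python3 - <<'E'
from h import *
c,im=shot('wrist','w2'); s=r.get_state();print(s['tcp_pos'],s['eef_rot'],s['joints'])
cv2.imwrite('pics/w2b.png',cv2.resize(im[:,:,::-1],(800,600)))
m=(im.max(2)<75).astype(np.uint8);m[240:]=0
for k in cv2.findContours(m,0,2)[0]:
    if cv2.contourArea(k)>1500:
        q=cv2.minAreaRect(k);b=cv2.boxPoints(q);w=ray(c,b,.012);print(q,w.round(4).tolist(),w.mean(0))
E
```

```text
time_s: 3.28
tcp_pos: [0.4172, 0.1822, 0.2706]
eef_rot: [180.0, 0.0, -179.9]
contact_force: [-0.1, 0.9, -0.4]
gripper_width: 0.0875
gripper_force: 0.0
[0.41720007 0.18228703 0.2706123 ] [ 1.79997598e+02  4.50174190e-03 -1.79868725e+02] [ 4.85185591e+01 -1.73767308e+00 -2.33128764e+01  1.90374098e-03
 -6.84200109e+01 -1.38387984e+02]
((456.5, 226.5), (108.99998474121094, 24.999996185302734), -0.0) [[0.5256, 0.3982, 0.012], [0.4872, 0.3931, 0.012], [0.4869, 0.5474, 0.012], [0.5252, 0.5562, 0.012]] [0.50625071 0.47370388 0.012     ]
((111.5, 218.0), (42.0, 223.0), 90.0) [[0.4632, -0.1725, 0.012], [0.4626, 0.1395, 0.012], [0.5262, 0.1379, 0.012], [0.5269, -0.1866, 0.012]] [ 0.49472544 -0.02041574  0.012     ]
((255.53309631347656, 163.4708251953125), (34.80708694458008, 76.60054016113281), 3.5763344764709473) [[0.4678, 0.1573, 0.012], [0.3631, 0.1651, 0.012], [0.3658, 0.2107, 0.012], [0.4709, 0.2061, 0.012]] [0.4169235  0.18480009 0.012     ]
((187.0, 29.0), (58.0, 130.0), 90.0) [[0.2199, 0.026, 0.012], [0.2196, 0.18, 0.012], [0.283, 0.1801, 0.012], [0.2833, 0.0187, 0.012]] [0.25145135 0.10121969 0.012     ]
```

View pics/w2b.png

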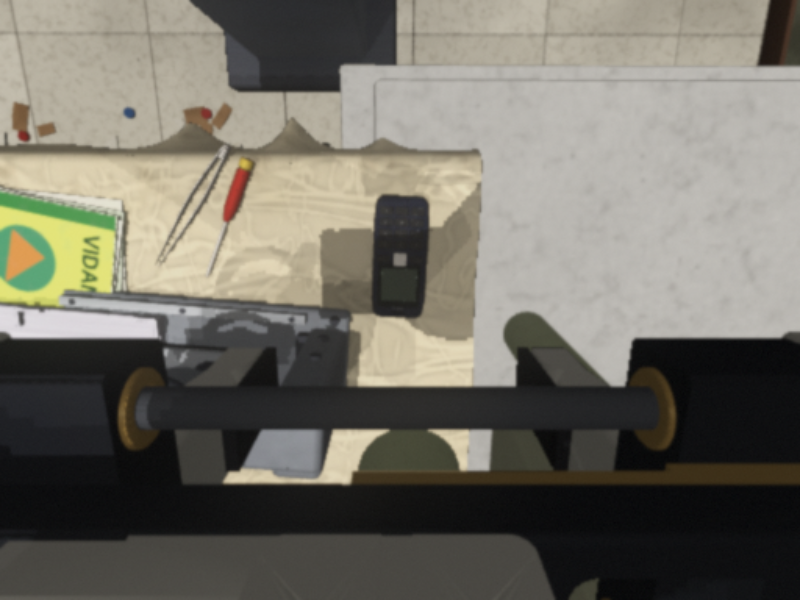

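The phone is at about (400,256) in the picture, with its long axis turned about 3.5°. I still need the height of the white bench beyond it: its corner is at (341,66) and its edge starts beside the cloth.

Run:
```python
from h import *
c=cam('wrist');s=cam('scene');t=cam('top')
for z in(.1,0,-.1,-.2,-.3,-.5):
    P=ray(c,np.array([(341,66),(475,390)])*.64,z);print(z,P.round(3).tolist(),proj(s,P).round().tolist(),proj(t,P).round().tolist())
q=cam('wrist');print(tool([0,184-182.3,0]))
```

```text
0.1 [[0.283, 0.149, 0.1], [0.5, 0.24, 0.1]] [[149.0, 193.0], [189.0, 154.0]] [[161.0, 239.0], [155.0, 164.0]]
0 [[0.263, 0.138, 0.0], [0.549, 0.259, 0.0]] [[151.0, 228.0], [200.0, 174.0]] [[169.0, 259.0], [161.0, 166.0]]
-0.1 [[0.242, 0.127, -0.1], [0.598, 0.277, -0.1]] [[152.0, 262.0], [209.0, 192.0]] [[177.0, 276.0], [166.0, 167.0]]
-0.2 [[0.222, 0.116, -0.2], [0.647, 0.296, -0.2]] [[153.0, 294.0], [217.0, 207.0]] [[183.0, 292.0], [170.0, 168.0]]
-0.3 [[0.201, 0.104, -0.3], [0.696, 0.315, -0.3]] [[154.0, 325.0], [224.0, 221.0]] [[189.0, 306.0], [174.0, 170.0]]
-0.5 [[0.16, 0.082, -0.5], [0.795, 0.352, -0.5]] [[156.0, 382.0], [236.0, 244.0]] [[199.0, 330.0], [180.0, 172.0]]
[-3.89500655e-03  1.69999554e+00  7.15872615e-05]
```

The bench lies below table level, since it doesn't hide the cloth corner in the scene view, so the descent is clear.

```bash
python3 -m pendant '[[0,2,50,0,0,0.06],[0,2,100,0,0,0.06],[0,2,150,0,0,0.06],[0,2,200,0,0,0.06],[0,2,225,0,0,0.06],[0,2,240,0,0,0.06],[0,2,248,0,0,0.06],[0,2,248,0,0,0.06],[0,2,248,0,0,0.06]]' 72 && python3 -m pendant '[[0,0,0,0,0,0],[0,0,0,0,0,0],[0,0,0,0,0,0],[0,0,0,0,0,0],[0,0,0,0,0,0]]' 20 20
```

```text
time_s: 4.45
tcp_pos: [0.4175, 0.1851, 0.0232]
eef_rot: [179.9, 0.0, 176.6]
contact_force: [0.3, 1.1, -0.2]
gripper_width: 0.072
gripper_force: 0.0
time_s: 5.08
tcp_pos: [0.4172, 0.1849, 0.0228]
eef_rot: [180.0, 0.0, 176.6]
contact_force: [-1.2, 0.3, 5.1]
gripper_width: 0.0469
gripper_force: 19.9
```

Gripped. Lifting clear, then over to the nest for a look.

```bash
python3 -m pendant '[[0,0,-30,0,0,0],[0,0,-80,0,0,0],[0,0,-140,0,0,0],[0,0,-200,0,0,0],[0,0,-247,0,0,0],[-15,-50,-247,0,0,-0.17],[-30,-100,-247,0,0,-0.34],[-45,-150,-247,0,0,-0.51],[-60,-200,-247,0,0,-0.68],[-75,-250,-247,0,0,-0.85],[-90,-300,-247,0,0,-1.02],[-90,-300,-247,0,0,-1.2],[-90,-300,-247,0,0,-1.38],[-90,-300,-247,0,0,-1.541],[-90,-300,-247,0,0,-1.541],[-90,-300,-247,0,0,-1.541],[-90,-300,-247,0,0,-1.541]]'
python3 - <<'E'
from h import *
c,im=shot('wrist','w3'); s=r.get_state();print(s['tcp_pos'],s['eef_rot'],s['joints'])
cv2.imwrite('pics/w3b.png',cv2.resize(im[:290,90:410,::-1],(640,580)))
E
```

```text
time_s: 7.2
tcp_pos: [0.4891, -0.1199, 0.2694]
eef_rot: [180.0, 0.0, -95.2]
contact_force: [0.1, -0.3, -1.5]
gripper_width: 0.0469
gripper_force: 19.9
[ 0.48911931 -0.11991039  0.26949977] [ 1.79993053e+02  3.36966378e-03 -9.51931567e+01] [ 8.60815963e+00  3.30959896e+00 -1.83139055e+01 -5.30261127e-03
 -6.83824383e+01 -1.37993623e+01]
```

View pics/w3b.png

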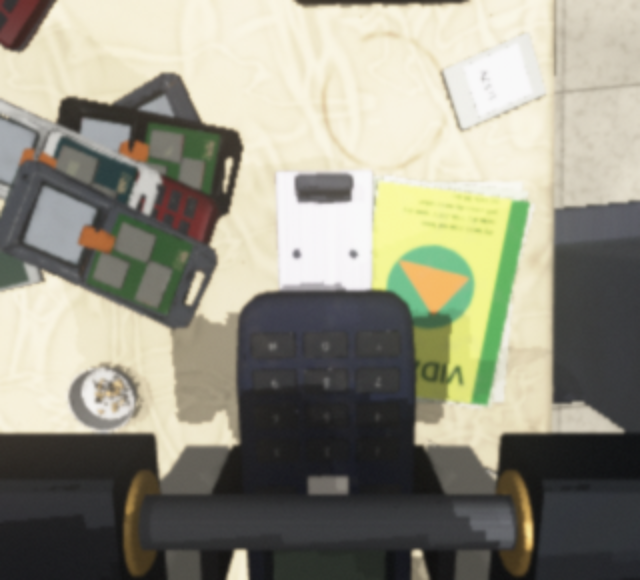

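The held phone hides the nest. The tab shows clearly at crop (324,187), with tray edges at x≈277 and 374, tray end at y≈172, and screw dots at (297,254) and (353,254).

Run:
```python
from h import *
c=cam('wrist');im=cv2.imread('pics/w3.png').astype(int)
C=[]
for v in(104,110,116,122,128,134):
    row=im[v,220:285];sat=row.max(1)-row.min(1)
    g=(sat<22)&(row.min(1)>120)|(row.max(1)<110);i=np.where(g)[0]+220
    P=ray(c,[(i.min()-.5,v),(i.max()+.5,v)],.024);print(v,i.min(),i.max(),P[:,:2].round(4).tolist());C.append(P.mean(0))
m=((im.max(2)<100)).astype(np.uint8);m[:80]=0;m[105:]=0;m[:,:230]=0;m[:,275:]=0
ys,xs=np.where(m);print(xs.min(),xs.max(),ys.min(),ys.max())
T=ray(c,[((xs.min()+xs.max())/2,y) for y in(ys.min()-.5,ys.max()+.5)],.056);print('tab',T.round(4))
for yaw in(-4,-5,-6):
    a=np.radians(yaw);print(yaw,'nest from tab',(T.mean(0)[:2]+.126*np.array([-np.sin(a),np.cos(a)])).round(4))
print('dots',ray(c,np.array([(297,254),(353,254)])/2+[90,0],.024).round(4),c[3])
```

```text
104 228 276 [[0.5142, -0.2017], [0.4534, -0.1961]]
110 228 275 [[0.5151, -0.1945], [0.4552, -0.189]]
116 229 275 [[0.5146, -0.1872], [0.4557, -0.1818]]
122 229 275 [[0.5155, -0.1799], [0.4562, -0.1744]]
128 229 275 [[0.5163, -0.1725], [0.4568, -0.167]]
134 229 275 [[0.5172, -0.165], [0.4573, -0.1595]]
239 264 93 99
tab [[ 0.4831 -0.2106  0.056 ]
 [ 0.4838 -0.203   0.056 ]]
-4 nest from tab [ 0.4923 -0.0811]
-5 nest from tab [ 0.4945 -0.0813]
-6 nest from tab [ 0.4967 -0.0815]
dots [[ 0.5035 -0.1725  0.024 ]
 [ 0.4681 -0.1693  0.024 ]] [ 0.4827077  -0.18913139  0.40906287]
```

Run:
```python
import cv2,numpy as np
a=cv2.imread('pics/w1.png')[0:150,190:270];b=cv2.imread('pics/w3.png')[80:150,215:295]
cv2.imwrite('pics/z.png',np.hstack([cv2.resize(a,None,fx=4,fy=4,interpolation=2),cv2.resize(cv2.copyMakeBorder(b,0,30,0,0,0),(480,600),interpolation=2)]))
```

```text
(no output)
```

View pics/z.png

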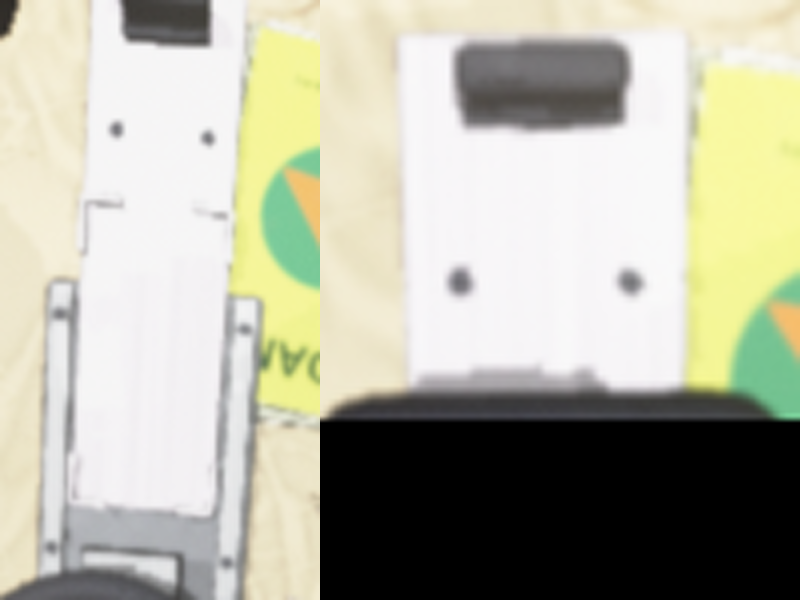

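Left panel: the nest's outer end line runs (87,205) to (228,216), its inner end (75,497) to (214,514). Right panel: the tab's top covers x 455–630, y 42–92.

```bash
cat > m.py <<'E'
from h import *
c=cam('wrist');T=ray(c,[(237.5,87),(266.7,87),(266.7,95.3),(237.5,95.3)],.056);print('tab',T.round(4).tolist(),T.mean(0))
M=np.array(r.camera_params('wrist')['mount']);W=np.eye(4);W[:3,:3]=R.from_euler('xyz',[179.989,-.005,-90.099],degrees=True).as_matrix();W[:3,3]=[.44975,.01763,.40044];X=W@M
c1=(c[0],c[1],X[:3,:3],X[:3,3])
f=lambda p,z:ray(c1,np.array(p)/4+[190,0],z)
print('outer',f([(87,205),(228,216)],.026).round(4).tolist(),'inner',f([(75,497),(214,514)],.028).round(4).tolist())
D=f([(117,130),(208,138)],.024);print('dots',D.round(4).tolist())
D3=ray(c,np.array([(460-320,282),(630-320,282)])/6+[215,80],.024);print('dots w3',D3.round(4).tolist())
t=T.mean(0)[:2]
for yaw in(-5,-5.5,-6):
    a=np.radians(yaw);d=np.array([-np.sin(a),np.cos(a)]);print(yaw,'nest',t+.126*d,'axis offset',([.5025,.0316]-(t+.126*d))@d, ([.5025,.0316]-t)@[d[1],-d[0]])
E
python3 m.py
```

```text
tab [[0.4983, -0.2179, 0.056], [0.4655, -0.2149, 0.056], [0.4662, -0.206, 0.056], [0.4992, -0.209, 0.056]] [ 0.48233378 -0.21192779  0.056     ]
outer [[0.5159, -0.1455, 0.026], [0.4598, -0.1414, 0.026]] inner [[0.5252, -0.0322, 0.028], [0.4667, -0.025, 0.028]]
dots [[0.5033, -0.173, 0.024], [0.4675, -0.17, 0.024]]
dots w3 [[0.5037, -0.1726, 0.024], [0.4679, -0.1693, 0.024]]
-5 nest [ 0.4933154  -0.08640726] axis offset 0.1183586964947626 -0.0011353623954199297
-5.5 nest [ 0.49441034 -0.08650787] axis offset 0.11833948428410983 -0.0032677240035967844
-6 nest [ 0.49550436 -0.08661803] axis offset 0.11830166467573006 -0.00539983676193926
```

Run:
```python
from h import *
c=cam('wrist');P=ray(c,[(252.5,145.5)],.2615)[0];s=r.get_state()
a=np.radians(-5.2);d=np.array([-np.sin(a),np.cos(a)]);print('phone end from tcp along -y',(s['tcp_pos'][:2]-P[:2])@d, 'lateral',(P[:2]-s['tcp_pos'][:2])@[d[1],-d[0]])
print(tool((np.array([.4928,-.0862,.049])-s['tcp_pos'])*1000))
```

```text
phone end from tcp along -y 0.053501155141976016 lateral 0.0004515036432291983
[-33.89220366  -0.6410685  220.50169038]
```

```bash
python3 -m pendant '[[-34,-0.6,0,0,0,0],[-34,-0.6,50,0,0,0],[-34,-0.6,100,0,0,0],[-34,-0.6,150,0,0,0],[-34,-0.6,190,0,0,0],[-34,-0.6,205,0,0,0],[-34,-0.6,214,0,0,0],[-34,-0.6,219,0,0,0],[-34,-0.6,221,0,0,0],[-34,-0.6,222.5,0,0,0],[-34,-0.6,222.5,0,0,0]]'
```

```text
time_s: 8.62
tcp_pos: [0.493, -0.0862, 0.0475]
eef_rot: [-180.0, 0.0, -95.1]
contact_force: [-1.1, -0.0, -1.3]
gripper_width: 0.0468
gripper_force: 19.9
```

```bash
python3 -m pendant '[[0,0,0.7,0,0,0],[0,0,0.7,0,0,0],[0,0,0.7,0,0,0],[0,0,0.7,0,0,0]]' 60 && python3 -m pendant '[[0,0,-20,0,0,0],[0,0,-60,0,0,0],[0,0,-120,0,0,0],[0,0,-180,0,0,0],[0,0,-223,0,0,0],[0,0,-223,0,0,0]]'
python3 - <<'E'
from h import *
c,im=shot('wrist','w4'); s=r.get_state();print(s['tcp_pos'],s['eef_rot'],s['gripper_width'])
cv2.imwrite('pics/w4b.png',cv2.resize(im[60:260,170:340,::-1],(510,600),interpolation=2))
E
```

```text
time_s: 9.12
tcp_pos: [0.4928, -0.0862, 0.0464]
eef_rot: [-180.0, 0.0, -95.1]
contact_force: [0.2, -0.8, 0.1]
gripper_width: 0.06
gripper_force: 0.0
time_s: 9.88
tcp_pos: [0.4945, -0.0862, 0.2733]
eef_rot: [-179.6, 0.1, -95.1]
contact_force: [0.3, 0.4, -1.0]
gripper_width: 0.06
gripper_force: 0.0
[ 0.49333066 -0.08607538  0.27088296] [-1.79804222e+02  6.89767143e-02 -9.51037168e+01] 0.059812196397688276
```

View pics/w4b.png

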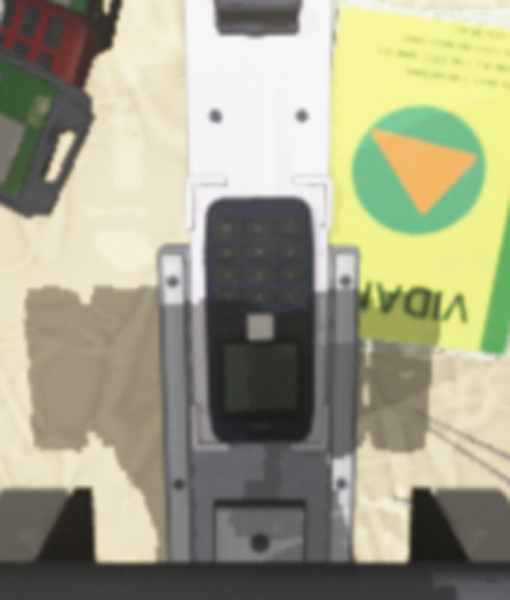

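The phone lies keypad up inside the nest's four corners, at crop (260,320), square and clear of the walls. Next I push the tray home, with the fingers closed outside the tab.

```bash
python3 -m pendant '[[50,0,0,0,0,0],[110,0,0,0,0,0],[158,0,40,0,0,0],[158,0,100,0,0,0],[158,0,160,0,0,0],[158,0,205,0,0,0],[158,0,221,0,0,0],[158,0,221,0,0,0]]' 0 && python3 -m pendant '[[-6,0,0,0,0,0],[-12,0,0,0,0,0],[-17,0,0,0,0,0],[-22,0,0,0,0,0],[-29,0,0,0,0,0],[-38,0,0,0,0,0],[-47,0,0,0,0,0],[-56,0,0,0,0,0],[-65,0,0,0,0,0],[-74,0,0,0,0,0],[-83,0,0,0,0,0],[-92,0,0,0,0,0],[-101,0,0,0,0,0],[-109,0,0,0,0,0],[-115,0,0,0,0,0],[-119,0,0,0,0,0],[-122,0,0,0,0,0],[-122,0,0,0,0,0]]'
```

```text
time_s: 10.92
tcp_pos: [0.4766, -0.2433, 0.0458]
eef_rot: [179.7, 0.0, -95.1]
contact_force: [-0.1, -0.1, 1.0]
gripper_width: 0.0004
gripper_force: 0.0
time_s: 13.18
tcp_pos: [0.4898, -0.1218, 0.0483]
eef_rot: [-180.0, 0.0, -95.1]
contact_force: [0.4, 0.1, -0.1]
gripper_width: 0.0006
gripper_force: 0.0
```

```bash
python3 -m pendant '[[-2,0,0,0,0,0],[-4,0,0,0,0,0],[-6,0,0,0,0,0],[-8,0,0,0,0,0]]'; python3 -m pendant '[[-1,0,0,0,0,0],[-2,0,0,0,0,0],[-3,0,0,0,0,0],[-4,0,0,0,0,0]]'
```

```text
time_s: 13.68
tcp_pos: [0.4904, -0.114, 0.0484]
eef_rot: [-180.0, 0.0, -95.1]
contact_force: [1.4, -2.5, -1.5]
gripper_width: 0.0002
gripper_force: 1.1
time_s: 14.18
tcp_pos: [0.4907, -0.1101, 0.0484]
eef_rot: [-180.0, 0.0, -95.1]
contact_force: [1.0, -1.1, 0.0]
gripper_width: 0.0004
gripper_force: 1.0
```

```bash
for i in 1 2; do python3 -m pendant '[[-1,0,0,0,0,0],[-2,0,0,0,0,0],[-3,0,0,0,0,0]]' | sed -n '2p;4p'; done
```

```text
tcp_pos: [0.4907, -0.1093, 0.0485]
contact_force: [5.5, -27.7, -4.9]
tcp_pos: [0.4907, -0.109, 0.0485]
contact_force: [8.0, -47.8, -7.6]
```

The tray is home against its stop. Now I back off and look at the wheel from above.

```bash
python3 -m pendant '[[15,0,0,0,0,0],[30,0,0,0,0,0],[30,0,-60,0,0,0],[30,0,-120,0,0,0],[30,0,-180,0,0,0],[30,0,-240,0,0,0],[0,0,-290,0,0,0],[-50,0,-331,0,0,0],[-110,5,-331,0,0,0],[-159,5,-331,0,0,0],[-159,5,-331,0,0,0],[-159,5,-331,0,0,0]]' 44
python3 - <<'E'
from h import *
c,im=shot('wrist','w5'); s=r.get_state();print(s['tcp_pos'],s['eef_rot'],s['gripper_width'])
cv2.imwrite('pics/w5b.png',cv2.resize(im[40:280,140:380,::-1],(600,600),interpolation=2))
E
```

```text
time_s: 16.42
tcp_pos: [0.5001, 0.0548, 0.3793]
eef_rot: [180.0, 0.0, -95.0]
contact_force: [-0.0, -0.1, -0.2]
gripper_width: 0.0442
gripper_force: 0.0
[0.50014439 0.05419522 0.37934383] [ 1.79986137e+02  2.34388605e-03 -9.50950830e+01] 0.043877384593472214
```

View pics/w5b.png

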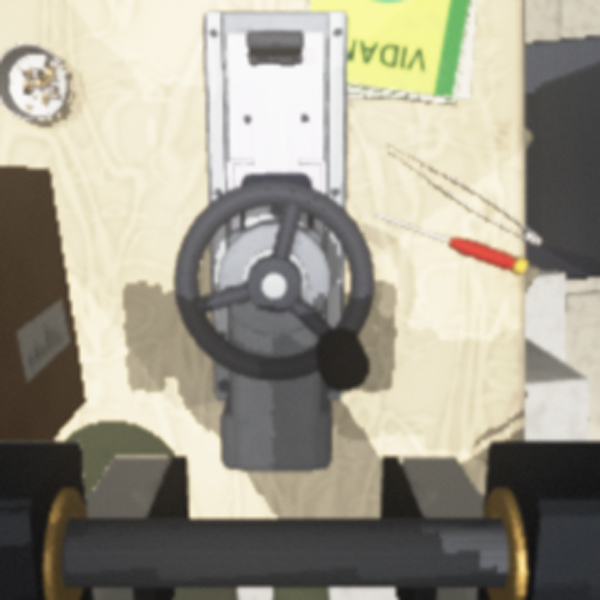

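The tray is home and the phone's end shows under the wheel. The hub is at crop (273,287), the rim spans x 176–374, and the handle's top is centred near (345,363).

Run:
```python
from h import *
c=cam('wrist');f=lambda p,z:ray(c,np.array(p)/2.5+[140,40],z)
h=f([(273,287)],.1745)[0];H=f([(345,364)],.22)[0];b=f([(338,346)],.174)[0];rim=f([(176,281),(374,286),(274,188),(276,380)],.168)
print(h,rim.round(4).tolist(),'top',H,'base',b)
for q in(H,b): v=(q-h)[:2];print(np.hypot(*v),np.degrees(np.arctan2(v[1],v[0])))
im=cv2.imread('pics/w5.png');m=(im.max(2)<45).astype(np.uint8);m[:165]=0;m[205:]=0;m[:,:262]=0;m[:,292:]=0
ys,xs=np.where(m);print(xs.min(),xs.max(),ys.min(),ys.max())
```

```text
[0.50326401 0.03245461 0.1745    ] [[0.5489, 0.0264, 0.168], [0.4557, 0.0372, 0.168], [0.4987, -0.0119, 0.168], [0.5063, 0.079, 0.168]] top [0.47521837 0.06079127 0.22      ] base [0.47506594 0.06334724 0.174     ]
0.03986883269627886 134.70426038400163
0.04182685310514528 132.38910058893458
267 285 172 194
```

Run:
```python
from h import *
exec(open('m.py').read().split("\n")[2].replace('print','pass;print')) if 0 else None
M=np.array(r.camera_params('wrist')['mount']);W=np.eye(4);W[:3,:3]=R.from_euler('xyz',[179.989,-.005,-90.099],degrees=True).as_matrix();W[:3,3]=[.44975,.01763,.40044];X=W@M
k=cam('wrist');c1=(k[0],k[1],X[:3,:3],X[:3,3]);s=cam('scene')
print(ray(c1,np.array([(220,192),(230,335)])*.64,0).round(3).tolist())
for z in(.08,.11,.14,.17,.2,.23):
    P=ray(c1,np.array([(110,194)])*.64,z);print(z,P.round(3),proj(s,P))
st=r.get_state();print('to handle', tool((np.array([.4738,.0627,.202])-st['tcp_pos'])*1000))
```

```text
[[0.65, -0.034, 0.0], [0.655, 0.138, 0.0]]
0.08 [[ 0.727 -0.035  0.08 ]] [[304.65640009 160.68513169]]
0.11 [[ 0.709 -0.036  0.11 ]] [[301.96273039 154.11781895]]
0.14 [[ 0.691 -0.037  0.14 ]] [[299.14816572 147.25124713]]
0.17 [[ 0.673 -0.038  0.17 ]] [[296.2041105  140.06382516]]
0.2 [[ 0.655 -0.039  0.2  ]] [[293.12110798 132.53177093]]
0.23 [[ 0.637 -0.04   0.23 ]] [[289.88872646 124.62881893]]
to handle [ -6.12430428  26.95268088 177.350607  ]
```

```bash
python3 -m pendant '[[-6,27,50,0,0,0],[-6,27,100,0,0,0],[-6,27,140,0,0,0],[-6,27,165,0,0,0],[-6,27,177,0,0,0],[-6,27,177,0,0,0],[-6,27,177,0,0,0]]' && python3 -m pendant '[[0,0,0,0,0,0],[0,0,0,0,0,0],[0,0,0,0,0,0],[0,0,0,0,0,0]]' 10 15
cat > t.py <<'E'
from h import *
import sys
s=r.get_state();h=np.array([.503,.0325]);v=s['tcp_pos'][:2]-h;n=np.hypot(*v);u=v/n;F=s['contact_force']
print('ang %.1f rad %.1f  Ft(resist) %.1f Fr %.1f Mz %.2f z %.1f t %.1f g %.4f'%(np.degrees(np.arctan2(u[1],u[0])),n*1e3,F[:2]@[-u[1],u[0]],F[:2]@u,s['moment'][2],F[2],s['time_s'],s['gripper_width']))
E
python3 t.py
python3 - <<'E'
import numpy as np
g=np.radians
for p in range(229,-131,-30):
    q=p-np.arange(6,31,6); a=42*np.c_[np.cos(g(q))-np.cos(g(p)),-np.sin(g(q))+np.sin(g(p))]
    print(p,a.round(1).tolist())
E
```

```text
time_s: 17.35
tcp_pos: [0.4747, 0.063, 0.2035]
eef_rot: [-179.9, 0.0, -95.1]
contact_force: [-0.4, -0.5, 1.0]
gripper_width: 0.0442
gripper_force: 0.0
time_s: 17.85
tcp_pos: [0.4752, 0.0633, 0.2029]
eef_rot: [-179.9, 0.0, -95.1]
contact_force: [4.6, -1.0, -1.9]
gripper_width: 0.0209
gripper_force: 15.0
ang 132.0 rad 41.5  Ft(resist) -2.8 Fr -3.9 Mz 0.01 z -1.9 t 17.9 g 0.0209
229 [[-3.2, -3.1], [-6.0, -6.4], [-8.4, -10.1], [-10.5, -13.9], [-12.2, -18.0]]
199 [[-1.2, -4.2], [-2.0, -8.6], [-2.3, -12.9], [-2.1, -17.3], [-1.5, -21.7]]
169 [[1.1, -4.3], [2.6, -8.4], [4.5, -12.3], [6.8, -16.1], [9.5, -19.5]]
139 [[3.1, -3.2], [6.4, -6.0], [10.1, -8.4], [13.9, -10.5], [18.0, -12.2]]
109 [[4.2, -1.2], [8.6, -2.0], [12.9, -2.3], [17.3, -2.1], [21.7, -1.5]]
79 [[4.3, 1.1], [8.4, 2.6], [12.3, 4.5], [16.1, 6.8], [19.5, 9.5]]
49 [[3.2, 3.1], [6.0, 6.4], [8.4, 10.1], [10.5, 13.9], [12.2, 18.0]]
19 [[1.2, 4.2], [2.0, 8.6], [2.3, 12.9], [2.1, 17.3], [1.5, 21.7]]
-11 [[-1.1, 4.3], [-2.6, 8.4], [-4.5, 12.3], [-6.8, 16.1], [-9.5, 19.5]]
-41 [[-3.1, 3.2], [-6.4, 6.0], [-10.1, 8.4], [-13.9, 10.5], [-18.0, 12.2]]
-71 [[-4.2, 1.2], [-8.6, 2.0], [-12.9, 2.3], [-17.3, 2.1], [-21.7, 1.5]]
-101 [[-4.3, -1.1], [-8.4, -2.6], [-12.3, -4.5], [-16.1, -6.8], [-19.5, -9.5]]
```

Handle held. The first 90° is free for certain.

```bash
python3 -m pendant '[[-3.2,-3.1,0,0,0,0],[-6,-6.4,0,0,0,0],[-8.4,-10.1,0,0,0,0],[-10.5,-13.9,0,0,0,0],[-12.2,-18,0,0,0,0]]' >/dev/null; python3 t.py
python3 -m pendant '[[-1.2,-4.2,0,0,0,0],[-2,-8.6,0,0,0,0],[-2.3,-12.9,0,0,0,0],[-2.1,-17.3,0,0,0,0],[-1.5,-21.7,0,0,0,0]]' >/dev/null; python3 t.py
python3 -m pendant '[[1.1,-4.3,0,0,0,0],[2.6,-8.4,0,0,0,0],[4.5,-12.3,0,0,0,0],[6.8,-16.1,0,0,0,0],[9.5,-19.5,0,0,0,0]]'>/dev/null; python3 t.py
```

```text
ang 105.7 rad 41.4  Ft(resist) 7.2 Fr -4.0 Mz 0.02 z 8.8 t 18.5 g 0.0213
ang 75.3 rad 41.5  Ft(resist) 6.4 Fr -2.3 Mz -0.01 z 8.0 t 19.1 g 0.0211
ang 45.3 rad 41.7  Ft(resist) 7.2 Fr -2.8 Mz -0.01 z 8.1 t 19.7 g 0.0210
```

Free running takes about 7 N along the rim. Now I go in 15° steps, stopping by itself on a rise.

```bash
echo 'sys.exit(int(F[:2]@[-u[1],u[0]]>8.9))' >> t.py
python3 - <<'E'
import numpy as np
g=np.radians
for p in range(139,-221,-15):
    q=p-np.arange(5,16,5); a=42*np.c_[np.cos(g(q))-np.cos(g(p)),-np.sin(g(q))+np.sin(g(p))]
    print(p,a.round(1).tolist())
E
```

```text
139 [[2.5, -2.7], [5.3, -5.1], [8.2, -7.3]]
124 [[3.1, -1.9], [6.4, -3.5], [9.8, -4.9]]
109 [[3.5, -1.0], [7.1, -1.8], [10.7, -2.2]]
94 [[3.7, -0.1], [7.3, 0.1], [10.9, 0.7]]
79 [[3.6, 0.9], [7.0, 2.0], [10.4, 3.5]]
64 [[3.2, 1.7], [6.3, 3.8], [9.1, 6.1]]
49 [[2.7, 2.5], [5.1, 5.3], [7.3, 8.2]]
34 [[1.9, 3.1], [3.5, 6.4], [4.9, 9.8]]
19 [[1.0, 3.5], [1.8, 7.1], [2.2, 10.7]]
4 [[0.1, 3.7], [-0.1, 7.3], [-0.7, 10.9]]
-11 [[-0.9, 3.6], [-2.0, 7.0], [-3.5, 10.4]]
-26 [[-1.7, 3.2], [-3.8, 6.3], [-6.1, 9.1]]
-41 [[-2.5, 2.7], [-5.3, 5.1], [-8.2, 7.3]]
-56 [[-3.1, 1.9], [-6.4, 3.5], [-9.8, 4.9]]
-71 [[-3.5, 1.0], [-7.1, 1.8], [-10.7, 2.2]]
-86 [[-3.7, 0.1], [-7.3, -0.1], [-10.9, -0.7]]
-101 [[-3.6, -0.9], [-7.0, -2.0], [-10.4, -3.5]]
-116 [[-3.2, -1.7], [-6.3, -3.8], [-9.1, -6.1]]
-131 [[-2.7, -2.5], [-5.1, -5.3], [-7.3, -8.2]]
-146 [[-1.9, -3.1], [-3.5, -6.4], [-4.9, -9.8]]
-161 [[-1.0, -3.5], [-1.8, -7.1], [-2.2, -10.7]]
-176 [[-0.1, -3.7], [0.1, -7.3], [0.7, -10.9]]
-191 [[0.9, -3.6], [2.0, -7.0], [3.5, -10.4]]
-206 [[1.7, -3.2], [3.8, -6.3], [6.1, -9.1]]
```

```bash
python3 -m pendant '[[2.5,-2.7,0,0,0,0],[5.3,-5.1,0,0,0,0],[8.2,-7.3,0,0,0,0]]' >/dev/null; python3 t.py &&
python3 -m pendant '[[3.1,-1.9,0,0,0,0],[6.4,-3.5,0,0,0,0],[9.8,-4.9,0,0,0,0]]' >/dev/null && python3 t.py &&
python3 -m pendant '[[3.5,-1,0,0,0,0],[7.1,-1.8,0,0,0,0],[10.7,-2.2,0,0,0,0]]' >/dev/null && python3 t.py &&
python3 -m pendant '[[3.7,-0.1,0,0,0,0],[7.3,0.1,0,0,0,0],[10.9,0.7,0,0,0,0]]' >/dev/null && python3 t.py &&
python3 -m pendant '[[3.6,0.9,0,0,0,0],[7,2,0,0,0,0],[10.4,3.5,0,0,0,0]]' >/dev/null && python3 t.py &&
python3 -m pendant '[[3.2,1.7,0,0,0,0],[6.3,3.8,0,0,0,0],[9.1,6.1,0,0,0,0]]' >/dev/null && python3 t.py
```

```text
ang 30.5 rad 41.8  Ft(resist) 7.3 Fr -3.1 Mz -0.01 z 8.2 t 20.1 g 0.0215
ang 15.8 rad 42.0  Ft(resist) 6.8 Fr -3.7 Mz 0.03 z 6.8 t 20.5 g 0.0211
ang 1.2 rad 42.2  Ft(resist) 6.0 Fr -3.2 Mz 0.03 z 4.4 t 20.9 g 0.0211
ang -13.1 rad 42.3  Ft(resist) 6.3 Fr -1.2 Mz -0.07 z 2.7 t 21.2 g 0.0215
ang -27.6 rad 42.4  Ft(resist) 6.2 Fr 1.5 Mz 0.09 z 0.0 t 21.6 g 0.0210
ang -42.2 rad 42.5  Ft(resist) 7.5 Fr 4.1 Mz -0.08 z -2.8 t 22.0 g 0.0217
```

```bash
python3 -m pendant '[[2.7,2.5,0,0,0,0],[5.1,5.3,0,0,0,0],[7.3,8.2,0,0,0,0]]' >/dev/null; python3 t.py &&
python3 -m pendant '[[1.9,3.1,0,0,0,0],[3.5,6.4,0,0,0,0],[4.9,9.8,0,0,0,0]]' >/dev/null && python3 t.py &&
python3 -m pendant '[[1,3.5,0,0,0,0],[1.8,7.1,0,0,0,0],[2.2,10.7,0,0,0,0]]' >/dev/null && python3 t.py &&
python3 -m pendant '[[0.1,3.7,0,0,0,0],[-0.1,7.3,0,0,0,0],[-0.7,10.9,0,0,0,0]]' >/dev/null && python3 t.py &&
python3 -m pendant '[[-0.9,3.6,0,0,0,0],[-2,7,0,0,0,0],[-3.5,10.4,0,0,0,0]]' >/dev/null && python3 t.py &&
python3 -m pendant '[[-1.7,3.2,0,0,0,0],[-3.8,6.3,0,0,0,0],[-6.1,9.1,0,0,0,0]]' >/dev/null && python3 t.py
```

```text
ang -57.4 rad 42.5  Ft(resist) 7.0 Fr 6.6 Mz -0.05 z -3.8 t 22.4 g 0.0218
ang -73.1 rad 42.5  Ft(resist) 7.0 Fr 7.9 Mz 0.03 z -4.2 t 22.7 g 0.0211
ang -89.0 rad 42.5  Ft(resist) 6.2 Fr 8.0 Mz -0.06 z -3.4 t 23.1 g 0.0213
ang -104.6 rad 42.4  Ft(resist) 6.8 Fr 6.7 Mz -0.06 z -0.1 t 23.5 g 0.0212
ang -120.0 rad 42.4  Ft(resist) 6.6 Fr 4.8 Mz 0.03 z -0.4 t 23.9 g 0.0217
ang -134.4 rad 42.2  Ft(resist) 10.5 Fr 3.3 Mz 0.07 z -1.3 t 24.2 g 0.0217
```

Touch felt: the rim force rises from 6.6 to 10.5 N between −120° and −134°, which puts contact near −121°. I wind on about 77°, for a quarter turn past touch.

```bash
python3 -m pendant '[[-2.5,2.7,0,0,0,0],[-5.3,5.1,0,0,0,0],[-8.2,7.3,0,0,0,0]]' >/dev/null; python3 t.py 
python3 -m pendant '[[-3.1,1.9,0,0,0,0],[-6.4,3.5,0,0,0,0],[-9.8,4.9,0,0,0,0]]' >/dev/null ; python3 t.py 
python3 -m pendant '[[-3.5,1,0,0,0,0],[-7.1,1.8,0,0,0,0],[-10.7,2.2,0,0,0,0]]' >/dev/null ; python3 t.py
```

```text
ang -149.5 rad 42.2  Ft(resist) 10.8 Fr 1.9 Mz 0.03 z -0.2 t 24.6 g 0.0217
ang -164.4 rad 42.1  Ft(resist) 11.9 Fr -0.6 Mz -0.03 z 0.7 t 25.0 g 0.0214
ang -179.2 rad 41.9  Ft(resist) 12.3 Fr -2.4 Mz -0.01 z 2.8 t 25.4 g 0.0213
```

```bash
python3 -m pendant '[[-3.7,0.1,0,0,0,0],[-7.3,-0.1,0,0,0,0],[-10.9,-0.7,0,0,0,0]]' >/dev/null; python3 t.py 
python3 -m pendant '[[-3.6,-0.9,0,0,0,0],[-7,-2,0,0,0,0],[-10.4,-3.5,0,0,0,0],[-11.8,-4.2,0,0,0,0],[-11.8,-4.2,0,0,0,0]]' >/dev/null ; python3 t.py
```

```text
ang 166.4 rad 41.8  Ft(resist) 13.1 Fr -4.2 Mz 0.03 z 3.5 t 25.7 g 0.0215
ang 149.7 rad 41.7  Ft(resist) 10.8 Fr -4.6 Mz -0.00 z 7.3 t 26.4 g 0.0214
```

Quarter turn given. Let go and withdraw straight up.

```bash
python3 -m pendant '[[0,0,0,0,0,0],[0,0,0,0,0,0],[0,0,0,0,0,0]]' 44 && python3 -m pendant '[[0,0,-30,0,0,0],[0,0,-80,0,0,0],[0,0,-130,0,0,0],[-5,-27,-175,0,0,0],[-5,-27,-175,0,0,0],[-5,-27,-175,0,0,0],[-5,-27,-175,0,0,0]]'
python3 - <<'E'
from h import *
c,im=shot('wrist','w6');cv2.imwrite('pics/w6b.png',cv2.resize(im[40:280,140:380,::-1],(600,600),interpolation=2))
E
```

```text
time_s: 26.72
tcp_pos: [0.4681, 0.0563, 0.2023]
eef_rot: [-180.0, 0.0, -95.1]
contact_force: [0.8, -0.2, 0.7]
gripper_width: 0.0427
gripper_force: 0.0
time_s: 27.6
tcp_pos: [0.4947, 0.0584, 0.3763]
eef_rot: [179.9, -0.0, -95.1]
contact_force: [-0.0, -0.5, -0.5]
gripper_width: 0.0441
gripper_force: 0.0
```

View pics/w6b.png

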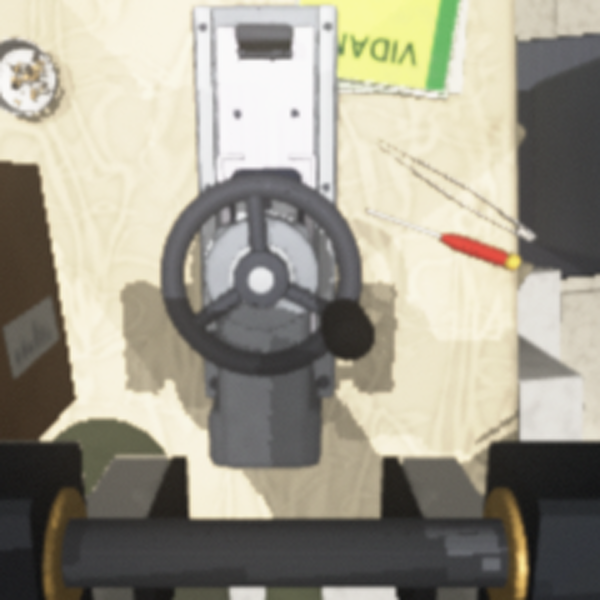

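The handle stands at crop (347,330), where I left it. The tray is still home with its tab at (264,40), and the gripper is clear of everything.

```bash
python3 -c "
from plant import r
print(r.close_job())"
```

```text
the job is handed in; nothing more can be done
None
```

The job is handed in at about 28 s: the phone lies face up in the nest, the tray is home, and the wheel is wound about 90° past the touch I felt, then released. Pushing the tray against its stop put about 48 N through the fingertips, above the 40 N body limit if that counts fingertips; no verdict came back.

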